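# Take the round parts cup off its hook

### The job

Lift the round parts cup up and off its hook on the rack, and stand it upright on the round cork pad, wholly on the pad, ready to be filled with fittings. Set it down without dropping it, do not wrench the hook, and leave the square cup hanging where it is.

Things in the scene. Friction and masses are not known exactly. Their poses are not given: they have to be found in the camera images.
- round_cup: Open round metal cup, 68 mm diameter, 70 tall, 0.2 kg. Origin: centre of underside; z up. Rigid 5 mm wire bail in its y-z plane, 65 mm wide, wire centre at the top 150 mm up. Wooden grip block on top, on the axis, 151 to 187 mm up, 18 mm along x, 24 along y. Starts on either hook, underside 50 mm above the table, its x, y parallel to the rack's, the hook's bar running along x under the bail's top.
- square_cup: Bystander: open square cup of the same metal, 64 x 64 mm, 70 mm tall, with the same bail and grip block, hanging on the rack's other hook, 150 mm from the round cup. Origin: centre of its underside; z up.
- rack: Fixed steel T-stand, 213 mm tall. Origin: centre of its base's underside; z up. Rail along y above the origin. Two 8 mm hooks at y = +-75 mm reach to -x, open at that end: flat seat at x = -60 mm (bar top 197.5 mm up), upturned tip ending at x = -84, 211.5 mm up. To free a cup raise it 20 to 50 mm (beyond 65 its rim meets the bar), then move it 40 mm or more along the rack's -x.
- pad: Fixed round cork pad lying on the table, 110 mm in diameter and 8 mm thick. Origin: centre of its underside; z up.
Not all that is in view belongs to the job. What is shaped like the round_cup but green or purple is not meant.

How it is judged (in metres and radians):
On the way:
1. the round cup is held by the fingers, upright and off its hook, at least 0.12 m from where it hung (contact force between round_cup and the fingers above 0.5 N and distance of round_cup from where it was at the start of the episode above 0.12 m and contact force between round_cup and rack below 0.05 N and angle between round_cup's own z axis and vertical below 0.5 rad), for 0.1 s.
At the end, for the whole second after the job is handed in: The round cup stands at rest on the cork pad, upright within about 6 degrees, its centre within 22 mm of the pad's (so that it stands wholly on the pad); the square cup hangs on its hook within 30 mm of where it was (horizontal distance between round_cup and pad below 0.022 m and z of round_cup in the frame of pad between 0.004 and 0.012 m and angle between round_cup's own z axis and vertical below 0.1 rad and linear speed of round_cup below 0.02 m/s and distance of square_cup from where it was at the start of the episode below 0.03 m); the robot touches nothing.
It fails at once if the round cup is dropped: it moves faster than 0.4 m/s (a fall of about 8 mm) with no finger touching it (contact force between round_cup and the fingers below 0.01 N and linear speed of round_cup above 0.4 m/s).
It fails at once if the hook is wrenched: more than 30 N between the round cup and the rack (contact force between round_cup and rack above 30 N).
It fails at once if the square cup is knocked off its hook or displaced by more than 80 mm (distance of square_cup from where it was at the start of the episode above 0.08 m).
It also fails if it takes over 40 s, if anything falls off the work surface, if the arm or the gripper's body presses on something with over 40 N, if the wrist force passes 120 N, or if a joint passes its speed limit or range.

### The arm

A 6-joint arm with a two-finger parallel gripper is mounted at the origin on the work surface. World frame = base frame: x ahead of the robot, y to its left, z up, the work surface at z = 0. Lengths are in mm, angles in rad, forces in N, time in s.
With the tool pointing down it reaches from about 350 to 775 mm from the base axis. Payload 7.3 kg.
Tool frame: the origin (TCP) lies at the very end of the fingers, on their centre line; the grasp point (between the pads) lies bot.grasp_offset behind it (bot.grasp_offset is the distance from the TCP to the grasp point, in mm); z points along the fingers, y is the line along which they close (so a half turn about z gives the same grasp; the last joint's range is limited). The gripper opens to 92 mm and grips with 3 to 60 N. Pads are 19 mm wide; open, the fingers measure 130 mm over their backs; the gripper's body (75 mm by 190 mm) begins 47 mm behind the grasp point.
Start: joints at [1.095, 0.342, 1.524, -0, 1.275, -0.146], TCP at [170.009, 496.731, 226.741] pointing down, gripper open.
Joint ranges: [-2.53, 2.53], [-0.77, 2.02], [0.04, 2.7], [-1, 4.14], [0.28, 2.66], [-3.11, 3.11]. Speed limits (rad/s): [2.57, 2.57, 3.14, 3.14, 3.14, 3.14].

### API

Orientations are given as [roll, pitch, yaw] about the fixed x, y, z axes, in that order (R = Rz(yaw) Ry(pitch) Rx(roll)).
In Python, from plant import bot gives the robot as it stands. The module is installed in compiled form; this text tells all that it offers.
- The arm moves only by the shell command python3 -m handwheel 'ROWS'. ROWS is JSON, a list of rows, each an object of numbers: "claw": the finger opening in mm, from 0 to 91.8; "dx", "dy", "dz": the shift along the tool's x, y, z in mm; "rx", "ry", "rz": the turn, a rotation vector about the tool's x, y, z in rad. A call has 1 to 10 rows; each row shifts and turns the commanded pose from where the row before left it, along the tool's axes as they then stand; what a row does not reach is not made up. A row lasts 1/10 s, in which the tool goes at most 50 mm and 8.59 degrees, less where a joint would pass 70% of its speed; a pose out of reach is approached as far as the arm can. A call is refused whole if a number of a shift passes 50 or a number of a turn 0.15, either way. A call with a gripper value outside its range is refused whole. The fingers move at their own pace and stop on an object; the grip force is fixed at half the most. Time passes only in rows, so rows that do not move let the fingers close. It gives the time, the measured TCP pose, the force and the opening at its end, in the units of the state.
- bot.get_obs(): the state, without advancing time (a new reading comes with each control period).
- bot.capture(name): name is "side" or "top" or "wrist"; returns a dict with "frame" (420x560x3 uint8, red, green, blue), "camera_matrix" (3x3 intrinsics, pixels), "view" (4x4, takes a point from world to camera coordinates); the wrist camera has in their place "mount" (4x4, takes a point from camera to tool coordinates, whose origin is the TCP and whose axes are the flange's). Camera axes: x right, y down, z forward; pixel columns grow to the right and rows downward; lengths in mm; the calibration is good to about 2 mm. The wrist camera is an equidistant fisheye: a pixel r from the principal point sees the ray r / f radians off the axis. A picture is of the moment at which its call begins: read the wrist's pose just before it. There is no depth.
- bot.close_job(): hands the job in, once; it reports no verdict.
The state is a dict: "time": time; "joint_positions": joint angles; "dq": joint speeds; "tau": joint torques, N m; "tool_pos": TCP position; "tcp_rot": TCP orientation; "contact_force": force on the tool from outside, world axes, zero at the start; "moment": the same for the moment, N m; "grip_width": finger opening in mm.
Only numpy, scipy, OpenCV 4.12 (cv2) and the standard library are available. Lean on these libraries where they do the work, as an engineer would, in place of code of your own. Each camera call takes 0.05 s, during which the arm holds its last target. There are 200 camera calls.

## Working session

There is one attempt and no reset: what is moved stays moved. The work goes in short steps, Python scripts to look and compute and a shell command to move; the robot and the scene stay as the last step left them, time stands still between calls to the robot, and variables do not carry over. Pictures are saved under pics/ and viewed, on a budget of 10 in all, crops included, one or two more only if the job needs it, and the job is handed in when it is done.

```bash
mkdir -p pics
cat > h.py <<'E'
import numpy as np, cv2
from plant import bot
def ray(c,uv):
    K=np.array(c["camera_matrix"]);V=np.array(c["view"]);R=V[:3,:3];t=V[:3,3]
    d=R.T@np.linalg.inv(K)@np.array([uv[0],uv[1],1.0]);return -R.T@t,d/np.linalg.norm(d)
def onz(c,uv,z):
    o,d=ray(c,uv);return o+d*(z-o[2])/d[2]
def tri(r1,r2):
    A=np.zeros((3,3));b=np.zeros(3)
    for o,d in(r1,r2):
        P=np.eye(3)-np.outer(d,d);A+=P;b+=P@o
    x=np.linalg.solve(A,b);return x,[np.linalg.norm((np.eye(3)-np.outer(d,d))@(x-o)) for o,d in(r1,r2)]
def proj(c,p):
    V=np.array(c["view"]);q=np.array(c["camera_matrix"])@(V[:3,:3]@np.array(p)+V[:3,3]);return q[:2]/q[2]
E
python3 - <<'E'
from h import *
s=bot.get_obs();print(s,bot.grasp_offset)
for n in("side","top"):
    c=bot.capture(n);cv2.imwrite(f"pics/{n}0.png",c["frame"][:,:,::-1]);np.save(n+"0.npy",c,allow_pickle=True)
    print(n,np.round(c["camera_matrix"],1).tolist(),np.round(c["view"],3).tolist())
E
```

```text
{'time': 0.0, 'joint_positions': array([ 1.09502159e+00,  3.42730473e-01,  1.52503229e+00,  1.42959757e-05,
        1.27537727e+00, -1.46010763e-01]), 'dq': array([ 0.00084359, -0.00017567, -0.00011776, -0.00080369,  0.00076915,
       -0.00069314]), 'tau': array([-1.24838614e-03, -4.31241775e+01, -2.44222248e+01,  7.15914136e-02,
        5.58489596e-02, -1.00521468e-04]), 'tool_pos': array([169.79690713, 496.35318189, 226.03560594]), 'tcp_rot': array([-3.14006373e+00, -2.38655955e-04,  2.81182432e+00]), 'contact_force': array([-0.26282775,  0.43006038, -0.04117861]), 'moment': array([ 0.01030428,  0.00582479, -0.02801506]), 'grip_width': 91.60829134385149} 18.8
side [[399.8, 0.0, 286.5], [0.0, 399.8, 205.9], [0.0, 0.0, 1.0]] [[0.922, -0.388, -0.002, -561.886], [-0.198, -0.464, -0.863, 172.231], [0.334, 0.796, -0.505, 755.846], [0.0, 0.0, 0.0, 1.0]]
top [[483.8, 0.0, 277.7], [0.0, 483.8, 201.3], [0.0, 0.0, 1.0]] [[-0.004, -1.0, -0.026, -8.056], [-0.986, 0.009, -0.165, 633.631], [0.166, 0.025, -0.986, 926.463], [0.0, 0.0, 0.0, 1.0]]
```

View pics/side0.png

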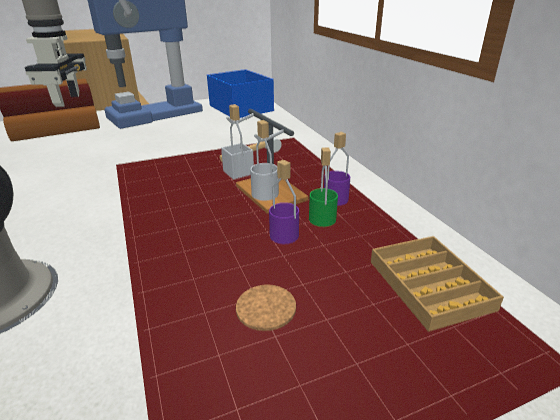

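View pics/top0.png

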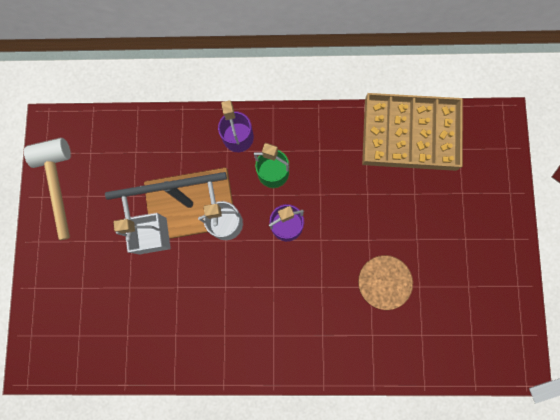

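Run:
```python
from h import *
T=np.load("top0.npy",allow_pickle=True).item();S=np.load("side0.npy",allow_pickle=True).item()
def blobs(c,box):
    x0,y0,x1,y1=box;f=c["frame"][y0:y1,x0:x1];h=cv2.cvtColor(f,cv2.COLOR_RGB2HSV)
    m=cv2.inRange(h,(10,60,90),(25,190,255));n,l,st,ce=cv2.connectedComponentsWithStats(m)
    return [(ce[i]+[x0,y0],st[i][4]) for i in range(1,n) if st[i][4]>25]
for n,c,bs in(("T",T,[(113,217,134,236),(202,203,221,219)]),("S",S,[(227,103,242,120),(255,120,272,138)])):
    for b in bs: print(n,blobs(c,b))
def pad(c,box):
    x0,y0,x1,y1=box;h=cv2.cvtColor(c["frame"][y0:y1,x0:x1],cv2.COLOR_RGB2HSV)
    m=cv2.inRange(h,(8,50,110),(25,255,255));m=cv2.morphologyEx(m,cv2.MORPH_CLOSE,np.ones((7,7)))
    k=max(cv2.findContours(m,0,2)[0],key=cv2.contourArea);return cv2.fitEllipse(k)
pt=pad(T,(350,245,425,320));ps=pad(S,(225,275,310,340));print(pt,ps)
uT=np.array(pt[0])+[350,245];uS=np.array(ps[0])+[225,275]
print("pad",onz(T,uT,8),onz(S,uS,6),tri(ray(T,uT),ray(S,uS)))
a=T["frame"][160:260,95:305];b=S["frame"][95:215,210:360]
A=cv2.resize(a,None,fx=3.5,fy=3.5,interpolation=2);B=cv2.resize(b,None,fx=2,fy=2,interpolation=2)
o=np.zeros((600,740,3),np.uint8);o[:350,:735]=A;o[352:592,:300]=B
cv2.imwrite("pics/crop.png",o[:,:,::-1])
```

```text
T [(array([123.45748988, 225.51821862]), np.int32(247))]
T [(array([210.53278689, 209.89344262]), np.int32(244))]
S [(array([233.93181818, 111.93939394]), np.int32(132))]
S [(array([262.81967213, 128.46994536]), np.int32(183))]
((35.21327590942383, 37.22597122192383), (52.78729248046875, 55.05351638793945), 137.8990478515625) ((40.398197174072266, 32.178794860839844), (45.599365234375, 59.49896240234375), 84.7884750366211)
pad [ 471.16233364 -230.55703657    8.        ] [ 469.54297587 -234.6075791     6.        ] (array([ 470.8897949 , -231.49379927,    2.71164892]), [np.float64(0.2821137874004105), np.float64(0.2821137874003099)])
```

View pics/crop.png

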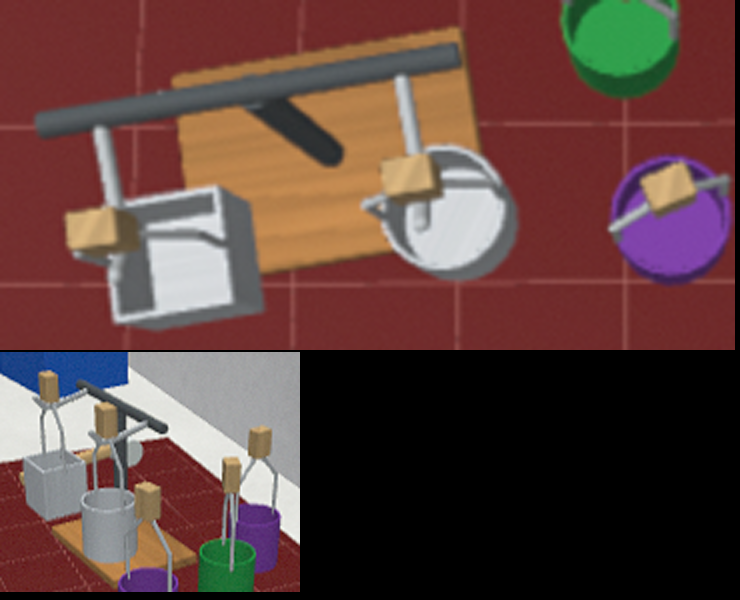

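Candidates: bare-metal round cup (top 222,220 / side 264,182), square metal cup (top 147,233), purple (287,222) and (235,130), green (272,168). The metal round cup hanging on the right-hand hook is the one: round, uncoloured and hanging on the rack. The crop confirms it.

Run:
```python
from h import *
T=np.load("top0.npy",allow_pickle=True).item();S=np.load("side0.npy",allow_pickle=True).item()
sq=tri(ray(T,(123.5,225.5)),ray(S,(233.9,111.9)));ro=tri(ray(T,(210.5,209.9)),ray(S,(262.8,128.5)))
print("sq",sq,"ro",ro);d=sq[0]-ro[0];print(np.linalg.norm(d[:2]),"rack y ang vs world y",np.arctan2(-d[0],d[1]))
# rail ends, on z=205
a,b=onz(T,(95+40/3.5,160+125/3.5),208),onz(T,(95+455/3.5,160+55/3.5),208);d=a-b;print(a,b,np.arctan2(-d[0],d[1]))
# hook directions, z=193
for p,q in(((402,80),(412,155)),((101,130),(113,205))):
    d=onz(T,(95+q[0]/3.5,160+q[1]/3.5),193)-onz(T,(95+p[0]/3.5,160+p[1]/3.5),193);print("hook dir yaw of -x",np.arctan2(-d[1],-d[0]))
# other cups' blocks
for u in((287,212),(270,150)): print(onz(T,u,187))
```

```text
sq (array([566.28176129, 242.29466477, 219.27501074]), [np.float64(0.5148913419727906), np.float64(0.5148913419730495)]) ro (array([591.96817792,  96.57763564, 218.38803207]), [np.float64(0.17411687635239345), np.float64(0.17411687635226664)])
147.96365966043405 rack y ang vs world y 0.174483491969114
[619.81247976 278.20007281 208.        ] [652.90642898  74.35468663 208.        ] 0.160944090943172
hook dir yaw of -x 0.148859502290193
hook dir yaw of -x 0.2044609785519915
[592.09988178 -31.58140983 187.        ]
[703.5017801   -2.24682385 187.        ]
```

```bash
python3 -m handwheel '[{"dz":-35},{"dz":-35},{"dx":-38,"dy":-17},{"dx":-38,"dy":-17},{"dx":-38,"dy":-17},{"dx":-38,"dy":-17},{"dx":-38,"dy":-17},{"dx":-38,"dy":-17},{"dx":-38,"dy":-17},{"dx":-38,"dy":-17}]'
python3 -m handwheel '[{"dx":-38,"dy":-17},{"dx":-38,"dy":-17},{"dx":-38,"dy":-17},{"dx":-38,"dy":-17},{"dx":-38,"dy":-17},{"rz":-0.125},{"rz":-0.125},{"rz":-0.125},{"rz":-0.12},{}]'
python3 - <<'E'
from h import *
s=bot.get_obs();c=bot.capture("wrist");print(s["tool_pos"],s["tcp_rot"]);np.save("w1.npy",[c,s],allow_pickle=True)
print(np.array(c["camera_matrix"]).round(1).tolist(),np.array(c["mount"]).round(3).tolist())
cv2.imwrite("pics/w1.png",c["frame"][:,:,::-1])
E
```

```text
[169.83218552 496.39861736 226.11233659] [-3.14023585e+00 -2.12866280e-04  2.81181056e+00]
[[325.2, 0.0, 278.5], [0.0, 325.2, 211.6], [0.0, 0.0, 1.0]] [[-0.0, -0.965, -0.261, 69.786], [1.0, -0.001, 0.001, -0.559], [-0.001, -0.261, 0.965, -158.623], [0.0, 0.0, 0.0, 1.0]]invalid input at $[0]: expected keys claw, dx, dy, dz, rx, ry, rz
invalid input at $[0]: expected keys claw, dx, dy, dz, rx, ry, rz
```

View pics/w1.png

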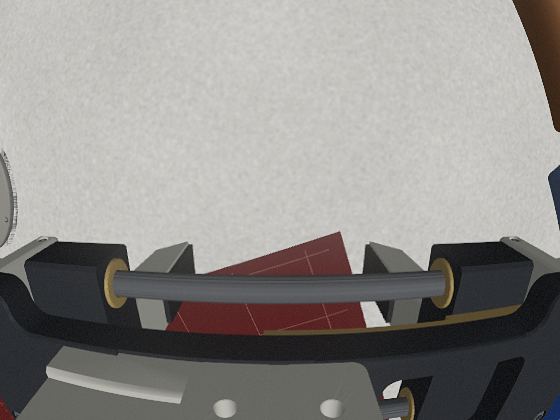

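The rows were refused because every key is needed in each, so the arm has not moved. The picture shows only bare table and the open fingers (about 165,280 and 390,280). Repeating the move with full rows.

```bash
python3 -m handwheel '[{"claw":91.8,"dx":0,"dy":0,"dz":-35,"rx":0,"ry":0,"rz":0},{"claw":91.8,"dx":0,"dy":0,"dz":-35,"rx":0,"ry":0,"rz":0},{"claw":91.8,"dx":-38,"dy":-17,"dz":0,"rx":0,"ry":0,"rz":0},{"claw":91.8,"dx":-38,"dy":-17,"dz":0,"rx":0,"ry":0,"rz":0},{"claw":91.8,"dx":-38,"dy":-17,"dz":0,"rx":0,"ry":0,"rz":0},{"claw":91.8,"dx":-38,"dy":-17,"dz":0,"rx":0,"ry":0,"rz":0},{"claw":91.8,"dx":-38,"dy":-17,"dz":0,"rx":0,"ry":0,"rz":0},{"claw":91.8,"dx":-38,"dy":-17,"dz":0,"rx":0,"ry":0,"rz":0},{"claw":91.8,"dx":-38,"dy":-17,"dz":0,"rx":0,"ry":0,"rz":0},{"claw":91.8,"dx":-38,"dy":-17,"dz":0,"rx":0,"ry":0,"rz":0}]'
```

```text
time: 1.15
tool_pos: [414.5, 268.2, 296.6]
tcp_rot: [-3.142, -0.0, 2.812]
contact_force: [0.9, 0.3, 0.5]
grip_width: 91.7
```

```bash
python3 -m handwheel '[{"claw":91.8,"dx":-38,"dy":-17,"dz":0,"rx":0,"ry":0,"rz":0},{"claw":91.8,"dx":-38,"dy":-17,"dz":0,"rx":0,"ry":0,"rz":0},{"claw":91.8,"dx":-38,"dy":-17,"dz":0,"rx":0,"ry":0,"rz":0},{"claw":91.8,"dx":-38,"dy":-17,"dz":0,"rx":0,"ry":0,"rz":0},{"claw":91.8,"dx":-38,"dy":-17,"dz":0,"rx":0,"ry":0,"rz":0},{"claw":91.8,"dx":0,"dy":0,"dz":0,"rx":0,"ry":0,"rz":-0.125},{"claw":91.8,"dx":0,"dy":0,"dz":0,"rx":0,"ry":0,"rz":-0.125},{"claw":91.8,"dx":0,"dy":0,"dz":0,"rx":0,"ry":0,"rz":-0.125},{"claw":91.8,"dx":0,"dy":0,"dz":0,"rx":0,"ry":0,"rz":-0.12},{"claw":91.8,"dx":0,"dy":0,"dz":0,"rx":0,"ry":0,"rz":0}]'
python3 - <<'E'
from h import *
s=bot.get_obs();c=bot.capture("wrist");print(s["tool_pos"],s["tcp_rot"]);np.save("w1.npy",[c,s],allow_pickle=True)
cv2.imwrite("pics/w2.png",c["frame"][:,:,::-1])
E
```

```text
time: 2.15
tool_pos: [565.7, 127.6, 296.3]
tcp_rot: [3.141, -0.001, -2.975]
contact_force: [-0.1, 0.2, -0.3]
grip_width: 91.9
[565.69910261 127.58401933 296.31633078] [ 3.14146249e+00 -8.10374317e-04 -2.97543285e+00]
```

View pics/w2.png

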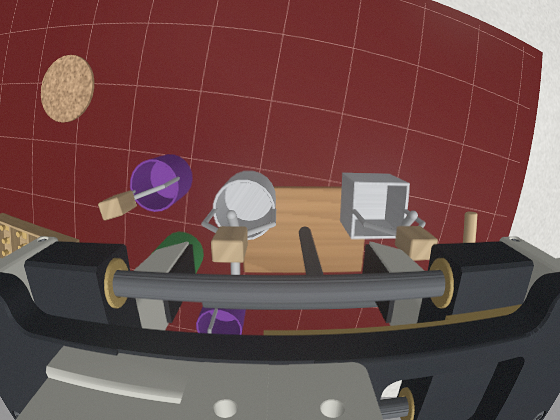

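The wrist view shows the round cup (243,205), its block (230,245), the square cup's block (416,243) and the pad (67,88). The hooks run straight down in the image, so the yaw is right. Next I cast the block's ray for a refined position.

```bash
cat >> h.py <<'E'
from scipy.spatial.transform import Rotation as Ro
def wray(c,s,uv):
    K=np.array(c["camera_matrix"]);M=np.array(c["mount"]);d=np.array([(uv[0]-K[0,2]),(uv[1]-K[1,2])]);r=np.hypot(*d);th=r/K[0,0]
    v=np.array([*(d/r*np.sin(th)),np.cos(th)]);R=Ro.from_euler("xyz",s["tcp_rot"]).as_matrix()
    return R@M[:3,3]+s["tool_pos"],R@M[:3,:3]@v
E
python3 - <<'E'
from h import *
T=np.load("top0.npy",allow_pickle=True).item();S=np.load("side0.npy",allow_pickle=True).item()
c,s=np.load("w1.npy",allow_pickle=True)
for n,(x0,y0,x1,y1),t,si in(("ro",(208,222,252,270),(210.5,209.9),(262.8,128.5)),("sq",(392,222,440,264),(123.5,225.5),(233.9,111.9))):
    h=cv2.cvtColor(c["frame"][y0:y1,x0:x1],cv2.COLOR_RGB2HSV);m=cv2.inRange(h,(10,60,90),(25,190,255))
    k=max(cv2.findContours(m,0,2)[0],key=cv2.contourArea);M=cv2.moments(k);u=(x0+M["m10"]/M["m00"],y0+M["m01"]/M["m00"])
    r=wray(c,s,u);b=cv2.boundingRect(k);print(n,u,b[0]+x0,b[1]+y0,b[2:],tri(r,ray(T,t)),tri(r,ray(S,si)))
# hook bars: two points on hook, z=193; pad
u=(67,88);o,d=wray(c,s,u);print("pad",o+d*(8-o[2])/d[2])
R=Ro.from_euler("xyz",s["tcp_rot"]).as_matrix()
E
```

```text
ro (231.80451803362854, 246.081247593377) 211 227 (41, 43) (array([591.04554119,  95.33709906, 224.76121867]), [np.float64(0.17888061776795824), np.float64(0.17888061776796793)]) (array([592.12784468,  94.9363314 , 219.30506845]), [np.float64(0.9487046458503268), np.float64(0.948704645850338)])
sq (414.9634065202927, 241.8893878908849) 395 226 (43, 35) (array([567.3339835 , 243.09258011, 216.10163821]), [np.float64(0.24948480664191525), np.float64(0.2494848066418549)]) (array([565.9084513 , 241.00233023, 219.76506585]), [np.float64(0.5013481914512882), np.float64(0.5013481914512968)])
pad [ 472.35166065 -224.98765632    8.        ]
```

```bash
python3 -m handwheel '[{"claw":91.8,"dx":-10,"dy":-18,"dz":0,"rx":0,"ry":0,"rz":0},{"claw":91.8,"dx":-10,"dy":-18,"dz":0,"rx":0,"ry":0,"rz":0},{"claw":91.8,"dx":0,"dy":0,"dz":25,"rx":0,"ry":0,"rz":0},{"claw":91.8,"dx":0,"dy":0,"dz":25,"rx":0,"ry":0,"rz":0},{"claw":91.8,"dx":0,"dy":0,"dz":0,"rx":0,"ry":0,"rz":0},{"claw":91.8,"dx":0,"dy":0,"dz":0,"rx":0,"ry":0,"rz":0}]'
python3 - <<'E'
from h import *
for n in("side","wrist"):
    c=bot.capture(n);cv2.imwrite(f"pics/{n}3.png",c["frame"][:,:,::-1])
a=cv2.imread("pics/side3.png")[70:220,190:340];b=cv2.imread("pics/wrist3.png")[170:320,150:400]
cv2.imwrite("pics/c3.png",np.hstack([cv2.resize(a,(300,300)),cv2.resize(b,(500,300))]))
E
```

```text
time: 2.8
tool_pos: [591.9, 94.8, 247.0]
tcp_rot: [-3.142, -0.0, -2.978]
contact_force: [0.6, -0.0, 1.0]
grip_width: 91.7
```

View pics/c3.png

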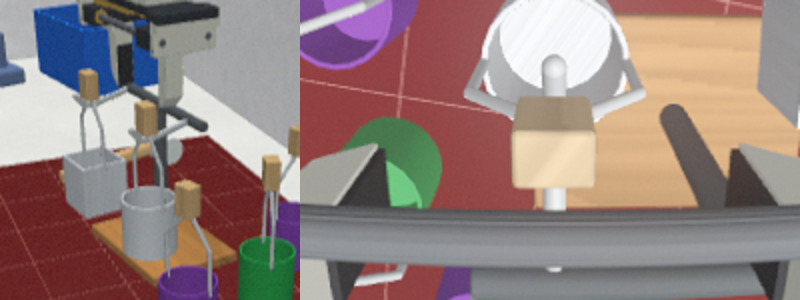

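The block (crop 554,140) is centred between the fingers (385 to 730). I'll descend and close.

```bash
python3 -m handwheel '[{"claw":91.8,"dx":0,"dy":0,"dz":21,"rx":0,"ry":0,"rz":0},{"claw":91.8,"dx":0,"dy":0,"dz":20,"rx":0,"ry":0,"rz":0},{"claw":91.8,"dx":0,"dy":0,"dz":0,"rx":0,"ry":0,"rz":0},{"claw":35,"dx":0,"dy":0,"dz":0,"rx":0,"ry":0,"rz":0},{"claw":35,"dx":0,"dy":0,"dz":0,"rx":0,"ry":0,"rz":0},{"claw":35,"dx":0,"dy":0,"dz":0,"rx":0,"ry":0,"rz":0},{"claw":35,"dx":0,"dy":0,"dz":0,"rx":0,"ry":0,"rz":0},{"claw":35,"dx":0,"dy":0,"dz":0,"rx":0,"ry":0,"rz":0},{"claw":35,"dx":0,"dy":0,"dz":0,"rx":0,"ry":0,"rz":0}]'
python3 -m handwheel '[{"claw":28,"dx":0,"dy":0,"dz":0,"rx":0,"ry":0,"rz":0},{"claw":26,"dx":0,"dy":0,"dz":0,"rx":0,"ry":0,"rz":0},{"claw":24,"dx":0,"dy":0,"dz":0,"rx":0,"ry":0,"rz":0},{"claw":15,"dx":0,"dy":0,"dz":0,"rx":0,"ry":0,"rz":0},{"claw":5,"dx":0,"dy":0,"dz":0,"rx":0,"ry":0,"rz":0},{"claw":5,"dx":0,"dy":0,"dz":0,"rx":0,"ry":0,"rz":0}]'
```

```text
time: 3.8
tool_pos: [591.5, 95.5, 205.9]
tcp_rot: [3.142, 0.0, -2.976]
contact_force: [-0.3, -0.5, -0.2]
grip_width: 48.1
time: 4.4
tool_pos: [591.6, 95.4, 205.8]
tcp_rot: [3.142, 0.0, -2.976]
contact_force: [0.3, -0.8, 0.9]
grip_width: 23.6
```

```bash
python3 -m handwheel '[{"claw":5,"dx":0,"dy":0,"dz":-4,"rx":0,"ry":0,"rz":0},{"claw":5,"dx":0,"dy":0,"dz":-7,"rx":0,"ry":0,"rz":0},{"claw":5,"dx":0,"dy":0,"dz":-8,"rx":0,"ry":0,"rz":0},{"claw":5,"dx":0,"dy":0,"dz":-8,"rx":0,"ry":0,"rz":0},{"claw":5,"dx":0,"dy":0,"dz":-8,"rx":0,"ry":0,"rz":0},{"claw":5,"dx":0,"dy":0,"dz":0,"rx":0,"ry":0,"rz":0},{"claw":5,"dx":0,"dy":0,"dz":0,"rx":0,"ry":0,"rz":0}]'
python3 - <<'E'
from h import *
for n in("side","wrist"):
    c=bot.capture(n);cv2.imwrite(f"pics/{n}4.png",c["frame"][:,:,::-1])
a=cv2.imread("pics/side4.png")[70:220,190:340];b=cv2.imread("pics/wrist4.png")[170:320,150:400]
cv2.imwrite("pics/c4.png",np.hstack([cv2.resize(a,(300,300)),cv2.resize(b,(500,300))]))
E
```

```text
time: 5.1
tool_pos: [591.5, 95.4, 240.9]
tcp_rot: [3.142, 0.0, -2.976]
contact_force: [0.3, -0.1, -1.0]
grip_width: 24.0
```

View pics/c4.png

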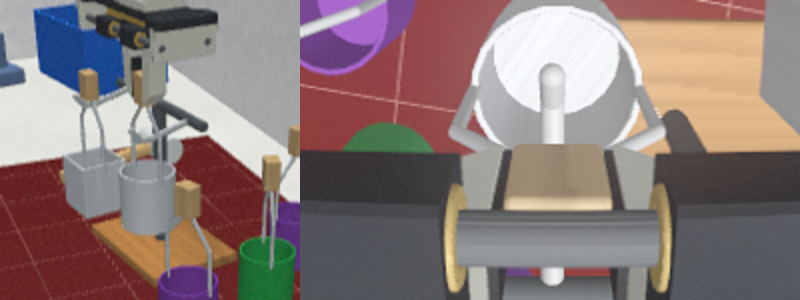

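Lifted 35 mm with the bail clear of the bar; grip centred. Next, along rack -x and then over to the pad.

```bash
python3 -m handwheel '[{"claw":5,"dx":8,"dy":0,"dz":0,"rx":0,"ry":0,"rz":0},{"claw":5,"dx":16,"dy":0,"dz":0,"rx":0,"ry":0,"rz":0},{"claw":5,"dx":22,"dy":0,"dz":0,"rx":0,"ry":0,"rz":0},{"claw":5,"dx":22,"dy":0,"dz":0,"rx":0,"ry":0,"rz":0},{"claw":5,"dx":22,"dy":0,"dz":0,"rx":0,"ry":0,"rz":0},{"claw":5,"dx":18,"dy":0,"dz":0,"rx":0,"ry":0,"rz":0},{"claw":5,"dx":12,"dy":0,"dz":0,"rx":0,"ry":0,"rz":0},{"claw":5,"dx":0,"dy":0,"dz":0,"rx":0,"ry":0,"rz":0}]'
python3 -m handwheel '[{"claw":5,"dx":2,"dy":-12,"dz":0,"rx":0,"ry":0,"rz":0},{"claw":5,"dx":4,"dy":-24,"dz":0,"rx":0,"ry":0,"rz":0},{"claw":5,"dx":6,"dy":-36,"dz":0,"rx":0,"ry":0,"rz":0},{"claw":5,"dx":7,"dy":-40,"dz":0,"rx":0,"ry":0,"rz":0},{"claw":5,"dx":7,"dy":-40,"dz":0,"rx":0,"ry":0,"rz":0},{"claw":5,"dx":7,"dy":-40,"dz":0,"rx":0,"ry":0,"rz":0},{"claw":5,"dx":7,"dy":-40,"dz":0,"rx":0,"ry":0,"rz":0},{"claw":5,"dx":6,"dy":-33,"dz":0,"rx":0,"ry":0,"rz":0},{"claw":5,"dx":4,"dy":-24,"dz":0,"rx":0,"ry":0,"rz":0},{"claw":5,"dx":2,"dy":-12,"dz":0,"rx":0,"ry":0,"rz":0}]'
python3 -m handwheel '[{"claw":5,"dx":0,"dy":0,"dz":20,"rx":0,"ry":0,"rz":0},{"claw":5,"dx":0,"dy":0,"dz":20,"rx":0,"ry":0,"rz":0},{"claw":5,"dx":0,"dy":0,"dz":10,"rx":0,"ry":0,"rz":0},{"claw":5,"dx":0,"dy":0,"dz":0,"rx":0,"ry":0,"rz":0},{"claw":5,"dx":0,"dy":0,"dz":0,"rx":0,"ry":0,"rz":0}]'
python3 - <<'E'
from h import *
for n in("side","top"):
    c=bot.capture(n);cv2.imwrite(f"pics/{n}5.png",c["frame"][:,:,::-1])
a=cv2.imread("pics/side5.png")[120:345,140:390];b=cv2.imread("pics/top5.png")[130:330,300:500]
cv2.imwrite("pics/c5.png",np.hstack([cv2.resize(a,(444,400)),cv2.resize(b,(350,400))]))
E
```

```text
time: 6.0
tool_pos: [471.3, 75.6, 240.8]
tcp_rot: [3.141, -0.001, -2.976]
contact_force: [-0.4, 0.8, -1.8]
grip_width: 24.0
time: 7.0
tool_pos: [471.1, -232.8, 240.1]
tcp_rot: [-3.141, -0.0, -2.979]
contact_force: [0.6, 1.1, -1.8]
grip_width: 23.8
time: 7.5
tool_pos: [471.7, -229.8, 191.2]
tcp_rot: [-3.141, 0.001, -2.976]
contact_force: [-0.2, 0.1, -1.8]
grip_width: 23.8
```

View pics/c5.png

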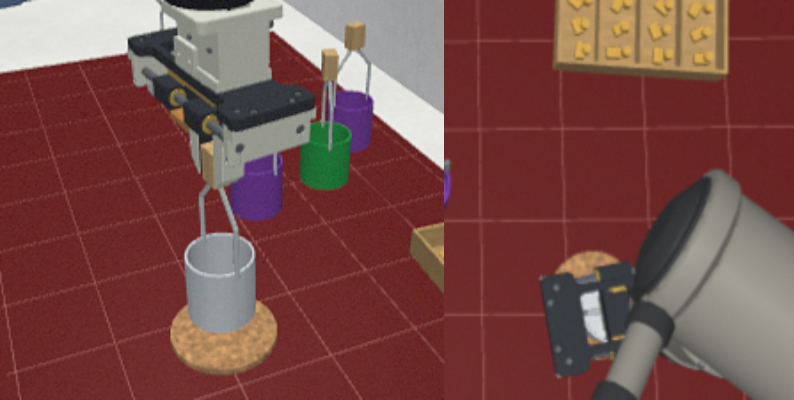

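Cup hangs upright over the pad in the side view (crop 221,290 above pad 224,330). Lowering until contact.

```bash
python3 -m handwheel '[{"claw":5,"dx":0,"dy":0,"dz":8,"rx":0,"ry":0,"rz":0},{"claw":5,"dx":0,"dy":0,"dz":8,"rx":0,"ry":0,"rz":0},{"claw":5,"dx":0,"dy":0,"dz":5,"rx":0,"ry":0,"rz":0},{"claw":5,"dx":0,"dy":0,"dz":2,"rx":0,"ry":0,"rz":0},{"claw":5,"dx":0,"dy":0,"dz":1,"rx":0,"ry":0,"rz":0},{"claw":5,"dx":0,"dy":0,"dz":0,"rx":0,"ry":0,"rz":0},{"claw":5,"dx":0,"dy":0,"dz":0,"rx":0,"ry":0,"rz":0}]'
for i in 1 2 ; do :; done
python3 -m handwheel '[{"claw":5,"dx":0,"dy":0,"dz":1,"rx":0,"ry":0,"rz":0},{"claw":5,"dx":0,"dy":0,"dz":1,"rx":0,"ry":0,"rz":0},{"claw":5,"dx":0,"dy":0,"dz":0,"rx":0,"ry":0,"rz":0}]'
python3 - <<'E'
from h import *
c=bot.capture("side");cv2.imwrite("pics/side6.png",cv2.resize(c["frame"][140:345,190:340,::-1],(439,600)))
E
```

```text
time: 8.3
tool_pos: [471.4, -229.8, 166.9]
tcp_rot: [-3.141, 0.0, -2.976]
contact_force: [0.0, -0.2, -2.3]
grip_width: 23.9
time: 8.6
tool_pos: [471.2, -229.7, 164.6]
tcp_rot: [3.141, -0.0, -2.976]
contact_force: [0.6, -0.4, -1.7]
grip_width: 23.7
```

View pics/side6.png

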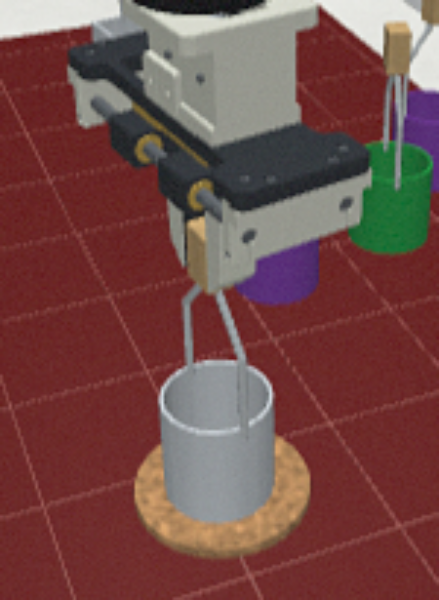

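```bash
python3 -m handwheel '[{"claw":5,"dx":0,"dy":0,"dz":0.5,"rx":0,"ry":0,"rz":0},{"claw":5,"dx":0,"dy":0,"dz":0.5,"rx":0,"ry":0,"rz":0},{"claw":5,"dx":0,"dy":0,"dz":0,"rx":0,"ry":0,"rz":0}]'
python3 -m handwheel '[{"claw":5,"dx":0,"dy":0,"dz":0.5,"rx":0,"ry":0,"rz":0},{"claw":5,"dx":0,"dy":0,"dz":0,"rx":0,"ry":0,"rz":0},{"claw":5,"dx":0,"dy":0,"dz":0,"rx":0,"ry":0,"rz":0}]'
```

```text
time: 8.95
tool_pos: [471.5, -229.9, 164.3]
tcp_rot: [-3.141, 0.001, -2.976]
contact_force: [-0.3, 0.3, 4.7]
grip_width: 23.8
time: 9.25
tool_pos: [471.6, -230.0, 164.2]
tcp_rot: [-3.14, 0.001, -2.976]
contact_force: [-1.9, -0.2, 8.7]
grip_width: 23.6
```

Contact at TCP z 164.3. I'll ease off, release and rise.

```bash
python3 -m handwheel '[{"claw":5,"dx":0,"dy":0,"dz":-0.6,"rx":0,"ry":0,"rz":0},{"claw":26,"dx":0,"dy":0,"dz":0,"rx":0,"ry":0,"rz":0},{"claw":40,"dx":0,"dy":0,"dz":0,"rx":0,"ry":0,"rz":0},{"claw":60,"dx":0,"dy":0,"dz":0,"rx":0,"ry":0,"rz":0},{"claw":80,"dx":0,"dy":0,"dz":0,"rx":0,"ry":0,"rz":0},{"claw":80,"dx":0,"dy":0,"dz":0,"rx":0,"ry":0,"rz":0},{"claw":80,"dx":0,"dy":0,"dz":0,"rx":0,"ry":0,"rz":0},{"claw":80,"dx":0,"dy":0,"dz":0,"rx":0,"ry":0,"rz":0}]'
python3 -m handwheel '[{"claw":80,"dx":0,"dy":0,"dz":-20,"rx":0,"ry":0,"rz":0},{"claw":80,"dx":0,"dy":0,"dz":-35,"rx":0,"ry":0,"rz":0},{"claw":80,"dx":0,"dy":0,"dz":-35,"rx":0,"ry":0,"rz":0},{"claw":80,"dx":30,"dy":30,"dz":0,"rx":0,"ry":0,"rz":0},{"claw":80,"dx":30,"dy":35,"dz":0,"rx":0,"ry":0,"rz":0},{"claw":80,"dx":30,"dy":35,"dz":0,"rx":0,"ry":0,"rz":0},{"claw":80,"dx":0,"dy":35,"dz":0,"rx":0,"ry":0,"rz":0},{"claw":80,"dx":0,"dy":35,"dz":0,"rx":0,"ry":0,"rz":0},{"claw":80,"dx":0,"dy":0,"dz":0,"rx":0,"ry":0,"rz":0}]'
python3 - <<'E'
from h import *
for n in("side","top"):
    c=bot.capture(n);np.save(n+"7.npy",c,allow_pickle=True);cv2.imwrite(f"pics/{n}7.png",c["frame"][:,:,::-1])
a=cv2.imread("pics/side7.png")[90:345,190:340];b=cv2.imread("pics/top7.png")[130:330,90:460]
o=np.zeros((600,790,3),np.uint8);o[:510,:300]=cv2.resize(a,(300,510));o[:265,300:]=cv2.resize(b,(490,265));o[270:600,310:640]=cv2.resize(cv2.imread("pics/top7.png")[230:340,330:440],(330,330))
cv2.imwrite("pics/c7.png",o)
E
```

```text
time: 10.05
tool_pos: [471.3, -229.7, 163.8]
tcp_rot: [3.142, 0.0, -2.976]
contact_force: [0.4, -0.7, 0.0]
grip_width: 69.5
time: 10.95
tool_pos: [353.4, -74.0, 254.1]
tcp_rot: [3.141, 0.001, -2.973]
contact_force: [-0.9, -0.0, 0.7]
grip_width: 79.8
```

View pics/c7.png

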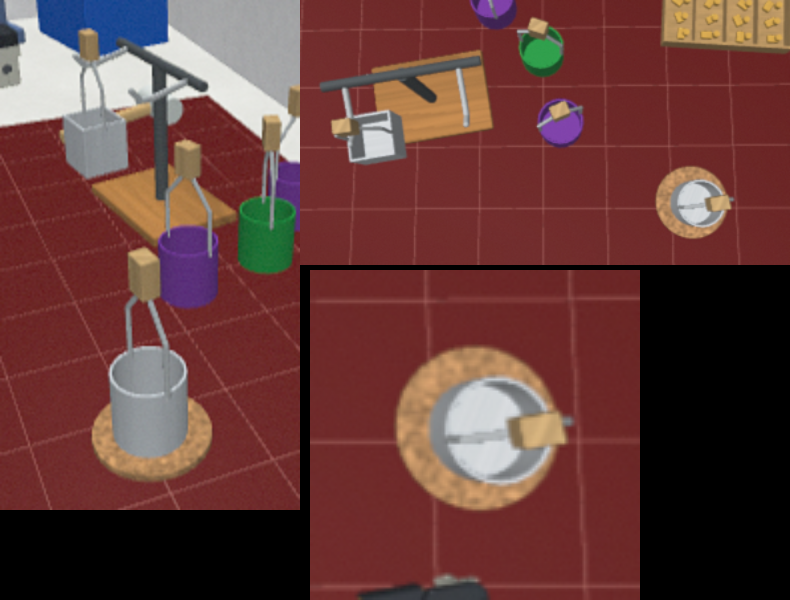

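The cup stands upright on the pad (crop rim centre 494,431; pad centre 479,428), and the square cup is still on its hook. A quick numeric check before handing in.

Run:
```python
from h import *
T=np.load("top7.npy",allow_pickle=True).item();S=np.load("side7.npy",allow_pickle=True).item()
print("cup rim",onz(T,(391.3,283.7),78),"side rim",onz(S,(190+148/2,90+371/2),78),"pad",onz(T,(330+169/3,230+158/3),8))
def blk(c,b):
    x0,y0,x1,y1=b;m=cv2.inRange(cv2.cvtColor(c["frame"][y0:y1,x0:x1],cv2.COLOR_RGB2HSV),(10,60,90),(25,190,255));p=np.argwhere(m).mean(0);return p[1]+x0,p[0]+y0
print("block",tri(ray(T,blk(T,(392,268,420,292))),ray(S,blk(S,(252,212,272,242)))))
print("sq",blk(T,(113,217,134,236)),blk(S,(227,103,242,120)))
bot.close_job();print(bot.get_obs()["time"])
```

```text
cup rim [ 468.36166028 -228.52863838   78.        ] side rim [ 470.00162667 -232.36716706   78.        ] pad [ 470.26253152 -232.80211659    8.        ]
block (array([ 470.67323223, -232.50203799,  178.70128254]), [np.float64(1.3286317977916176), np.float64(1.3286317977914675)])
sq (np.float64(123.36585365853658), np.float64(225.5691056910569)) (np.float64(233.9318181818182), np.float64(111.93939393939394))
the job is handed in; nothing more can be done
the job is handed in; nothing more can be done
```

The round cup is standing upright on the cork pad, and the job was handed in at about 11 s of the 40 s allowed. No verdict is reported.

I gripped the cup's wooden block, raised it 35 mm and drew it 120 mm along the rack's -x. I then carried it over the pad and lowered it until contact; the wrist force peaked at about 9 N, and I eased off before opening the fingers.

- **Cup position:** the rim and block measurements put its centre 0–5 mm from the pad's, against the 22 mm limit. The top and side views of the rim disagree by about 4 mm.
- **Cup upright:** the block sits within 4 mm of the rim centre's position, so any lean is small. The block's centre measures 179 mm up, against 177 mm expected.
- **Square cup:** its block is at the same pixels as at the start, to within 0.2 pixels in both views.
- **Robot:** the arm is clear of everything, with the wrist force at noise level.
- **Refused calls:** my first two move calls were refused because the rows lacked some keys. Nothing moved.

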